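Start the dust extractor from its remote

ROBOT

A 6-joint arm with a two-finger parallel gripper is mounted at the origin on the work surface. World frame = base frame: x ahead of the robot, y to its left, z up, the work surface at z = 0. Lengths are in mm, angles in degrees, forces in N, time in s.
With the tool pointing down it reaches from about 300 to 850 mm from the base axis. Payload 4.2 kg.
Tool frame: the origin (TCP) lies on the centre line of the jaws, within the pads' length; the fingertips stand 8 mm ahead of it and the grasp point (between the pads) lies 11 mm behind it; z points along the fingers, y is the line along which they close (so a half turn about z gives the same grasp; the last joint's range is limited). The gripper opens to 91 mm and grips with 3 to 60 N. Pads are 32 mm wide; open, the fingers measure 118 mm over their backs; the gripper's body (76 mm by 178 mm) begins 60 mm behind the grasp point.
Start: joints at [-66.291, 18.312, 89.639, -0, 72.044, -1.146], TCP at [241.69, -521.755, 221.976] pointing down, gripper open.
Joint ranges: [-177.97, 177.97], [-48.28, 115.42], [12.27, 149.76], [-77.06, 257.06], [2.81, 150.46], [-146.56, 146.56]. Speed limits (degrees/s): [147.25, 147.25, 180, 180, 180, 180].

INTERFACE

Orientations are given as [roll, pitch, yaw] about the fixed x, y, z axes, in that order (R = Rz(yaw) Ry(pitch) Rx(roll)).
In Python, from workcell import telemetry, eyes, ticket gives the robot as it stands. The module is installed in compiled form; this text tells all that it offers.
- The arm moves only by the shell command python3 -m crank 'ROWS' [OPENING] [FORCE]. ROWS is JSON, a list of rows, each an object of numbers: "dx", "dy", "dz": the shift along the world's x, y, z normalised to -1 to 1, where 1 is 80 cm; "yaw": the turn about the world's z normalised to -1 to 1, where 1 is 5 degrees. A call has 1 to 10 rows; each row shifts and turns the commanded pose from where the row before left it; what a row does not reach is not made up. A row lasts 1/8 s, in which the tool goes at most 62.5 mm and 10.7 degrees, less where a joint would pass 70% of its speed; a pose out of reach is approached as far as the arm can. A call with a number of a shift or a turn outside -1 to 1 is refused whole. A call with a gripper value outside its range is refused whole. OPENING is the opening, from 0 (shut) to 1 (fully open), set as the call begins (- or left out, the last holds). The fingers move at their own pace and stop on an object; FORCE is the grip in N (left out, the last holds). Time passes only in rows, so rows that do not move let the fingers close. It gives the time, the measured TCP pose, the force, the opening and the grip force at its end, in the units of the state.
- telemetry.state(): the state, without advancing time (a new reading comes with each control period).
- eyes.grab_frame(name): name is "scene" or "top"; returns the picture (420x560x3 uint8, red, green, blue); there is no depth.
- eyes.calibration(name): a dict with "camera_matrix" (3x3 intrinsics, pixels), "world_from_camera" (4x4, takes a point from camera to world coordinates). Camera axes: x right, y down, z forward; pixel columns grow to the right and rows downward; lengths in mm; the calibration is good to about 2 mm. A picture is of the moment at which its call begins. calibration takes no time and is no camera call.
- ticket.job_done(): hands the job in; it is judged then, once.
The state is a dict: "time_s": time; "qpos": joint angles; "qvel": joint speeds; "effort": joint torques, N m; "ee_pos": TCP position; "ee_rot": TCP orientation; "force": force on the tool from outside, world axes, zero at the start; "torque": the same for the moment, N m; "gripper_width": finger opening in mm; "gripper_force": force on a finger pad.
Only numpy, scipy, OpenCV 4.12 (cv2) and the standard library are available. Lean on these libraries where they do the work, as an engineer would, in place of code of your own. Each camera call takes 0.05 s, during which the arm holds its last target. There are 200 camera calls.

TASK

Start the workshop's dust extractor from the long remote with three keys, as it lies on the bench: with the fingertips gently press the round key well down and let it come up again, then press the wide bar key well down, let it come up and withdraw. Do not press the square key between them or any key of the short remote. Leave everything, both remotes included, lying where it is: nothing is to be picked up, tipped or shoved about.

Things in the scene. Friction and masses are not known exactly. Their poses are not given: they have to be found in the camera images.
- long_remote: The dust extractor's remote, loose on the bench, 0.2 to 0.45 kg: white case 172 x 66 mm, 26 mm high, turned any way round, with three black keys in a row on its middle line: round at x = -56 mm, square at 0, wide bar at x = +56 mm. They stand 12 mm above the case (38 mm above the bench) and go down 8 mm. Origin: centre of its underside; x along its length, z up.
- wake_key_top (a point): Centre of the top of the round key (22 mm across) of the long remote: the wake key. At rest 38 mm above the bench.
- start_key_top (a point): Centre of the top of the wide bar key (16 mm along the case, 46 mm across it) of the long remote: the start key. At rest 38 mm above the bench.
- lock_key_top (a point): Centre of the top of the square key (20 x 20 mm) in the middle of the long remote; not to be pressed.
- wake_key (a joint): Round key of the long remote. Joint value: how far it is pressed, m: 0 up, 0.008 fully down; sprung (1.5 N starts it, 5 N holds it fully down), springs back up when let go. It registers at about 5 mm.
- start_key (a joint): Bar key of the long remote. Joint value: how far it is pressed, m: 0 up, 0.008 fully down; sprung (1.5 N starts it, 5 N holds it fully down), springs back up when let go. It registers at about 5 mm.
- lock_key (a joint): Square key of the long remote, not to be pressed. Joint value: how far it is pressed, m: 0 up, 0.008 fully down; sprung (1.5 N starts it, 5 N holds it fully down), springs back up when let go. It registers at about 5 mm.
- short_remote: A shorter remote of another machine, loose on the bench, to be left alone: white case 100 x 66 mm, 26 mm high, with one round and one bar key (x = -26 and +26 mm), 38 mm to their tops. Origin: centre of its underside.
- short_round (a joint): Round key of the short remote, not to be pressed. Joint value: how far it is pressed, m: 0 up, 0.008 fully down; sprung (1.5 N starts it, 5 N holds it fully down), springs back up when let go. It registers at about 5 mm.
- short_bar (a joint): Bar key of the short remote, not to be pressed. Joint value: how far it is pressed, m: 0 up, 0.008 fully down; sprung (1.5 N starts it, 5 N holds it fully down), springs back up when let go. It registers at about 5 mm.
- mallet: Wooden mallet lying on the bench: head 75 x 115 mm, 64 mm high, centred 100 mm along x from the origin; handle 26 mm thick, lying along x from -155 mm to the head. Origin on the bench, under the handle.
- wedge: Stepped willow wedge, 90 x 36 mm, 30 mm high. Origin: centre of its underside.
- punnet: Yellow open plastic punnet with wood chips, 150 x 110 mm, 60 mm high. Origin: centre of its underside.
Mind the look-alikes: they are no part of the job. Leave any brown or purple look-alike of the long_remote alone.

How it is judged:
By the outcome, as a careful person would: the job done as asked, in the order asked, and still so for the second after the job is handed in, with the robot touching nothing.
It also fails if it takes over 48 s, if anything falls off the work surface, if the arm or the gripper's body presses on something with over 40 N, if the wrist force passes 120 N, or if a joint passes its speed limit or range.

## Working session

There is one attempt and no reset: what is moved stays moved. The work goes in short steps, Python scripts to look and compute and a shell command to move; the robot and the scene stay as the last step left them, time stands still between calls to the robot, and variables do not carry over. Pictures are saved under pics/ and viewed, at most 10 in all, crops included, and the job is handed in when it is done.

```bash
mkdir -p pics; python3 - <<'E'
from workcell import telemetry, eyes
import cv2
for n in("scene","top"):
    cv2.imwrite(f"pics/{n}0.png",eyes.grab_frame(n)[:,:,::-1])
    c=eyes.calibration(n);print(c)
s=telemetry.state();print(s["time_s"],s["ee_pos"],s["ee_rot"],s["force"],s["gripper_width"])
E
```

```text
{'camera_matrix': array([[391.12341434,   0.        , 279.97211304],
       [  0.        , 391.12341434, 209.92205909],
       [  0.        ,   0.        ,   1.        ]]), 'world_from_camera': array([[-4.44616896e-01,  7.48179057e-01, -4.92487476e-01,
         1.10260705e+03],
       [ 8.95719465e-01,  3.72341776e-01, -2.42998442e-01,
         2.71228882e+02],
       [ 1.56731657e-03, -5.49171831e-01, -8.35707989e-01,
         9.82851379e+02],
       [ 0.00000000e+00,  0.00000000e+00,  0.00000000e+00,
         1.00000000e+00]])}
{'camera_matrix': array([[428.90623937,   0.        , 280.4024497 ],
       [  0.        , 428.90623937, 209.03825983],
       [  0.        ,   0.        ,   1.        ]]), 'world_from_camera': array([[ 1.38678688e-02, -9.96164042e-01,  8.63995563e-02,
         4.48239467e+02],
       [-9.99574904e-01, -1.15952679e-02,  2.67499599e-02,
        -2.17972738e+01],
       [-2.56455222e-02, -8.67337931e-02, -9.95901379e-01,
         1.28980370e+03],
       [ 0.00000000e+00,  0.00000000e+00,  0.00000000e+00,
         1.00000000e+00]])}
0.1 [ 241.52713531 -521.34878616  221.21909083] [-1.79912690e+02 -2.81349620e-03  2.48537179e+01] [-0.75329896  0.41884686  0.02927559] 91.16329536853647
```

View pics/top0.png

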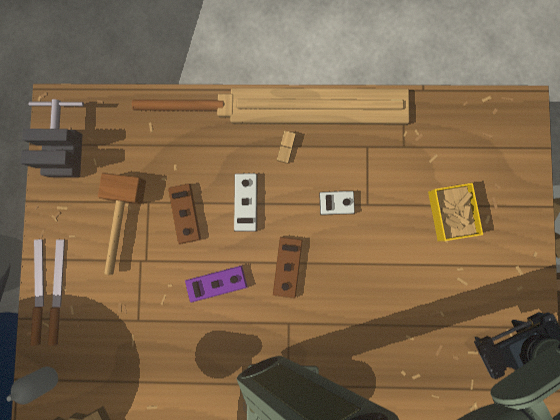

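View pics/scene0.png

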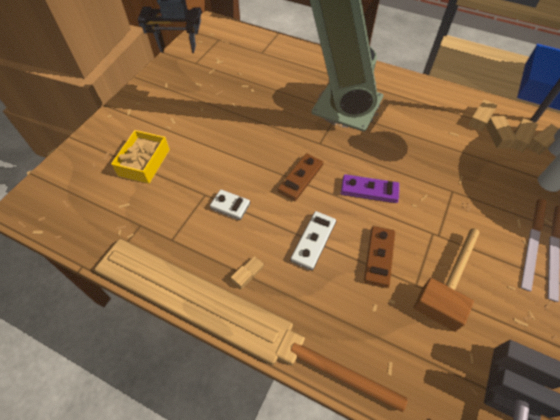

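The top view shows the white long remote at about (245,202), with its round key at (247,183), square at (246,202) and bar at (245,221). In the scene view its keys are at about (305,253), (313,237) and (321,220). The short remote is at (337,203) in the top view. Next I'll measure from both views.

```bash
cat > h.py <<'E'
import numpy as np, cv2
from workcell import eyes
def ray(n,p):
    c=eyes.calibration(n);T=c["world_from_camera"]
    d=T[:3,:3]@np.linalg.inv(c["camera_matrix"])@[*p,1]
    return T[:3,3],d/np.linalg.norm(d)
def plane(n,p,z):
    o,d=ray(n,p);return o+d*(z-o[2])/d[2]
def tri(p,q):
    a,u=ray("top",p);b,v=ray("scene",q)
    s=np.linalg.lstsq(np.c_[u,-v],b-a,rcond=None)[0]
    A,B=a+u*s[0],b+v*s[1];return (A+B)/2,np.linalg.norm(A-B)
E
python3 - <<'E'
from h import *
K={}
for n,c in(("top",(245,202)),("scene",(314,240))):
    im=cv2.imread(f"pics/{n}0.png");hsv=cv2.cvtColor(im,cv2.COLOR_BGR2HSV)
    m=((hsv[...,1]<60)&(hsv[...,2]>120)).astype(np.uint8)
    cs,_=cv2.findContours(m,0,2)
    k=min((x for x in cs if cv2.contourArea(x)>300),key=lambda x:np.hypot(*(np.array(cv2.minAreaRect(x)[0])-c)))
    print(n,cv2.minAreaRect(k),cv2.contourArea(k),[plane(n,p,26 if n=="top" else 26).round(1).tolist() for p in cv2.boxPoints(cv2.minAreaRect(k))])
    hull=np.zeros_like(m);cv2.fillPoly(hull,[cv2.convexHull(k)],1)
    d=((hull>0)&(hsv[...,2]<80)).astype(np.uint8)
    N,_,st,ce=cv2.connectedComponentsWithStats(d)
    L=[(ce[i],st[i]) for i in range(1,N) if st[i,4]>15];L.sort(key=lambda t:t[0][1]*(1 if n=="top" else -1))
    for a,b in L: print(a.round(1),b,plane(n,a,38).round(1))
    K[n]=[a for a,b in L]
for p,q in zip(K["top"],K["scene"]):print(tri(p,q))
o=[]
for n,(x,y) in(("top",(245,202)),("scene",(314,240))):
    im=cv2.imread(f"pics/{n}0.png")[y-40:y+40,x-40:x+40];o.append(cv2.resize(im,(400,400),interpolation=cv2.INTER_NEAREST))
cv2.imwrite("pics/crop.png",np.hstack(o))
E
```

```text
top ((244.5, 201.49998474121094), (56.99999237060547, 20.999996185302734), 90.0) 1146.0 [[664.4, 152.4, 26.0], [665.0, 89.5, 26.0], [494.9, 86.3, 26.0], [494.1, 148.4, 26.0]]
[244.9 182.6] [242 180   7   6  35] [634.1 117.6  38. ]
[244.9 201.4] [242 199   7   6  41] [578.1 116.5  38. ]
[244.8 220.1] [237 218  16   5  74] [523.1 115.7  38. ]
scene ((313.05718994140625, 239.04745483398438), (25.098400115966797, 55.20927429199219), 25.641006469726562) 1251.0 [[667.8, 86.8, 26.0], [490.9, 79.7, 26.0], [496.3, 153.2, 26.0], [669.8, 154.5, 26.0]]
[305.5 252.6] [303 250   6   6  31] [638.4 119.5  38. ]
[313.6 236.6] [311 234   6   6  29] [583.5 118.9  38. ]
[321.3 221.2] [314 218  15   8  61] [528.  118.5  38. ]
(array([635.06718105, 118.39991811,  31.21506309]), np.float64(0.0036618405930286145))
(array([578.90163239, 117.51269412,  29.60303041]), np.float64(0.15413829034280643))
(array([523.39548767, 116.8827471 ,  30.12418328]), np.float64(0.7768036565028973))
```

View pics/crop.png

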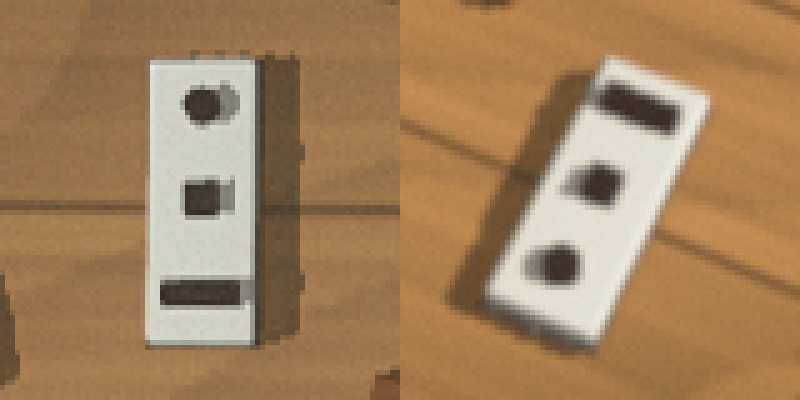

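The keys triangulate at the round key (635,118), the square (579,117.5) and the bar (523.5,117). Their spacing is 56 mm, as it should be. The blob heights come out near 31 because they include the key sides; the tops are at 38. Now I'll close the gripper and move across at height.

```bash
python3 -m crank '[{"dx":0.03,"dy":0.05,"yaw":-1},{"dx":0.03,"dy":0.05,"yaw":-1},{"dx":0.03,"dy":0.05,"yaw":-1},{"dx":0.03,"dy":0.05,"yaw":-1},{"dx":0.03,"dy":0.05,"yaw":-1},{"dx":0.03,"dy":0.05},{"dx":0.03,"dy":0.05},{"dx":0.03,"dy":0.05},{"dx":0.03,"dy":0.05},{"dx":0.03,"dy":0.05}]' 0 5
python3 -m crank '[{"dx":0.03,"dy":0.05},{"dx":0.03,"dy":0.05},{"dx":0.03,"dy":0.05},{"dx":0.03,"dy":0.05},{"dx":0.03,"dy":0.05},{"dx":0.04,"dy":0.05},{"dz":-0.05},{"dz":-0.05},{"dz":-0.04},{}]'
```

```text
validation failed for argument at $[0]...
validation failed for argument at $[0]...
```

```bash
python3 -m crank '[{"dx":0.03,"dy":0.05,"dz":0,"yaw":-1},{"dx":0.03,"dy":0.05,"dz":0,"yaw":-1},{"dx":0.03,"dy":0.05,"dz":0,"yaw":-1},{"dx":0.03,"dy":0.05,"dz":0,"yaw":-1},{"dx":0.03,"dy":0.05,"dz":0,"yaw":-1},{"dx":0.03,"dy":0.05,"dz":0,"yaw":0},{"dx":0.03,"dy":0.05,"dz":0,"yaw":0},{"dx":0.03,"dy":0.05,"dz":0,"yaw":0}]' 0 5
```

```text
time_s: 1.1
ee_pos: [434.1, -200.3, 221.7]
ee_rot: [-180.0, 0.0, -0.1]
force: [0.9, -0.5, 0.4]
gripper_width: 13.9
gripper_force: 0.0
```

```bash
python3 -m crank '[{"dx":0.031,"dy":0.05,"dz":0,"yaw":0},{"dx":0.031,"dy":0.05,"dz":0,"yaw":0},{"dx":0.031,"dy":0.05,"dz":0,"yaw":0},{"dx":0.031,"dy":0.05,"dz":0,"yaw":0},{"dx":0.031,"dy":0.05,"dz":0,"yaw":0},{"dx":0.031,"dy":0.05,"dz":0,"yaw":0},{"dx":0.031,"dy":0.05,"dz":-0.05,"yaw":0},{"dx":0.034,"dy":0.048,"dz":-0.05,"yaw":0},{"dx":0,"dy":0,"dz":-0.06,"yaw":0},{"dx":0,"dy":0,"dz":0,"yaw":0}]'; python3 - <<'E'
from workcell import eyes
import cv2,numpy as np
o=[]
for n,(x,y) in(("top",(250,200)),("scene",(314,225))):
    im=eyes.grab_frame(n)[y-50:y+50,x-50:x+50,::-1];o.append(cv2.resize(im,(400,400)))
cv2.imwrite("pics/a.png",np.hstack(o))
E
```

```text
time_s: 2.35
ee_pos: [631.2, 116.5, 89.4]
ee_rot: [179.9, 0.6, -0.1]
force: [0.0, 0.3, 0.0]
gripper_width: 0.2
gripper_force: 0.0
```

View pics/a.png

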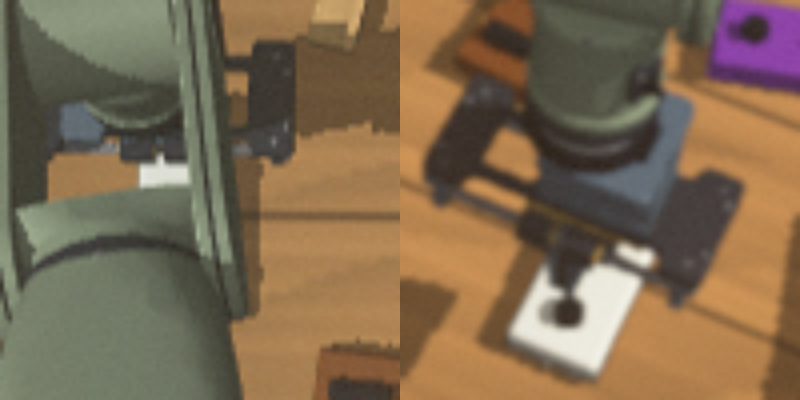

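The fingertips (about (568,290) in the right half) stand just above the round key (568,312). I'll trim the position and lower to near contact.

```bash
python3 -m crank '[{"dx":0.004,"dy":0.002,"dz":-0.02,"yaw":0},{"dx":0,"dy":0,"dz":-0.02,"yaw":0},{"dx":0,"dy":0,"dz":-0.008,"yaw":0},{"dx":0,"dy":0,"dz":0,"yaw":0},{"dx":0,"dy":0,"dz":0,"yaw":0}]'
```

```text
time_s: 3.08
ee_pos: [638.0, 118.2, 55.9]
ee_rot: [-180.0, -0.0, -0.2]
force: [0.7, 0.5, 0.2]
gripper_width: 0.7
gripper_force: 0.0
```

```bash
python3 -m crank '[{"dx":-0.004,"dy":0,"dz":-0.006,"yaw":0},{"dx":0,"dy":0,"dz":-0.005,"yaw":0},{"dx":0,"dy":0,"dz":-0.004,"yaw":0},{"dx":0,"dy":0,"dz":-0.003,"yaw":0},{"dx":0,"dy":0,"dz":-0.002,"yaw":0},{"dx":0,"dy":0,"dz":0,"yaw":0},{"dx":0,"dy":0,"dz":0,"yaw":0}]'
```

```text
time_s: 3.95
ee_pos: [634.2, 118.2, 39.7]
ee_rot: [180.0, 0.0, -0.1]
force: [-3.1, -0.4, 4.7]
gripper_width: 0.8
gripper_force: 2.2
```

At 4.7 N the key is down about 7 mm, which is well down. Now up again.

```bash
python3 -m crank '[{"dx":0,"dy":0,"dz":0.003,"yaw":0},{"dx":0,"dy":0,"dz":0.008,"yaw":0},{"dx":0,"dy":0,"dz":0.02,"yaw":0},{"dx":0,"dy":0,"dz":0.04,"yaw":0},{"dx":0,"dy":0,"dz":0.05,"yaw":0},{"dx":-0.05,"dy":0,"dz":0.03,"yaw":0},{"dx":-0.05,"dy":0,"dz":0,"yaw":0},{"dx":-0.03,"dy":0,"dz":0,"yaw":0},{"dx":0,"dy":0,"dz":0,"yaw":0},{"dx":0,"dy":0,"dz":0,"yaw":0}]'; python3 - <<'E'
from workcell import eyes
import cv2,numpy as np
o=[]
for n,(x,y) in(("top",(250,200)),("scene",(314,225))):
    f=eyes.grab_frame(n)[:,:,::-1];cv2.imwrite(f"pics/{n}1.png",f)
    o.append(cv2.resize(f[y-50:y+50,x-50:x+50],(400,400)))
cv2.imwrite("pics/b.png",np.hstack(o))
E
```

```text
time_s: 5.2
ee_pos: [532.0, 118.4, 161.2]
ee_rot: [-180.0, -0.2, -0.1]
force: [-0.1, 0.7, -0.3]
gripper_width: 0.0
gripper_force: 0.0
```

View pics/b.png

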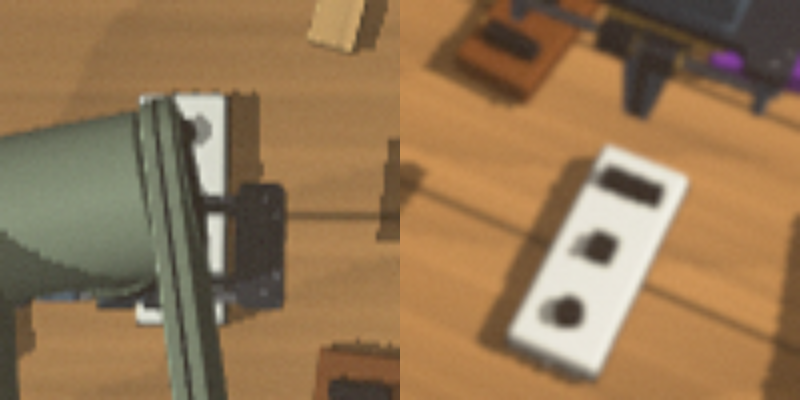

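The long remote is clear in the right half, with the key up and apparently unmoved. I'll check that numerically and move down to just above the bar.

```bash
python3 - <<'E'
import cv2,numpy as np
from h import plane
for f in "01":
    im=cv2.imread(f"pics/scene{f}.png");g=im.max(2);h=np.zeros_like(g);cv2.fillPoly(h,[np.array([[325,213],[334,219],[311,266],[295,262]])],1)
    N,_,st,ce=cv2.connectedComponentsWithStats(((g<80)&(h>0)).astype(np.uint8))
    print([plane("scene",ce[i],38).round(1).tolist() for i in range(1,N) if st[i,4]>10])
E
python3 -m crank '[{"dx":-0.009,"dy":-0.001,"dz":-0.04,"yaw":0},{"dx":0,"dy":0,"dz":-0.04,"yaw":0},{"dx":0,"dy":0,"dz":-0.04,"yaw":0},{"dx":0,"dy":0,"dz":-0.01,"yaw":0},{"dx":0,"dy":0,"dz":0,"yaw":0},{"dx":0,"dy":0,"dz":0,"yaw":0},{"dx":0,"dy":0,"dz":0,"yaw":0}]'
```

```text
[[527.8, 125.9, 38.0], [583.5, 118.9, 38.0], [638.4, 119.5, 38.0]]
[[527.8, 125.9, 38.0], [583.5, 118.9, 38.0], [638.7, 119.5, 38.0]]
time_s: 6.18
ee_pos: [524.1, 117.6, 57.5]
ee_rot: [-180.0, -0.1, -0.1]
force: [0.6, -0.0, 0.4]
gripper_width: 0.3
gripper_force: 0.0
```

The remote has not moved, and the tool is 11.5 mm above the bar. I'll press down 18.4 mm.

```bash
python3 -m crank '[{"dx":0,"dy":0,"dz":-0.008,"yaw":0},{"dx":0,"dy":0,"dz":-0.005,"yaw":0},{"dx":0,"dy":0,"dz":-0.004,"yaw":0},{"dx":0,"dy":0,"dz":-0.003,"yaw":0},{"dx":0,"dy":0,"dz":-0.003,"yaw":0},{"dx":0,"dy":0,"dz":0,"yaw":0},{"dx":0,"dy":0,"dz":0,"yaw":0}]'
```

```text
time_s: 7.05
ee_pos: [523.2, 117.4, 38.3]
ee_rot: [180.0, 0.0, -0.1]
force: [-1.1, 0.8, 4.7]
gripper_width: 0.5
gripper_force: 2.8
```

```bash
python3 -m crank '[{"dx":0,"dy":0,"dz":0.003,"yaw":0},{"dx":0,"dy":0,"dz":0.008,"yaw":0},{"dx":0,"dy":0,"dz":0.02,"yaw":0},{"dx":0,"dy":0,"dz":0.04,"yaw":0},{"dx":0,"dy":0,"dz":0.05,"yaw":0},{"dx":-0.05,"dy":0,"dz":0.05,"yaw":0},{"dx":-0.05,"dy":0,"dz":0.03,"yaw":0},{"dx":0,"dy":0,"dz":0,"yaw":0},{"dx":0,"dy":0,"dz":0,"yaw":0},{"dx":0,"dy":0,"dz":0,"yaw":0}]'; python3 - <<'E'
from workcell import eyes
import cv2,numpy as np
from h import plane
im=eyes.grab_frame("scene")[:,:,::-1];cv2.imwrite("pics/scene2.png",im)
g=im.max(2);h=np.zeros_like(g);cv2.fillPoly(h,[np.array([[325,213],[334,219],[311,266],[295,262]])],1)
N,_,st,ce=cv2.connectedComponentsWithStats(((g<80)&(h>0)).astype(np.uint8))
print([plane("scene",ce[i],38).round(1).tolist() for i in range(1,N) if st[i,4]>10])
E
```

```text
time_s: 8.3
ee_pos: [443.9, 117.4, 198.1]
ee_rot: [180.0, 0.1, -0.2]
force: [-0.4, -0.3, -0.1]
gripper_width: 0.6
gripper_force: 0.0
[[528.4, 126.2, 38.0], [583.8, 118.9, 38.0], [638.7, 119.5, 38.0]]
```

View pics/scene2.png

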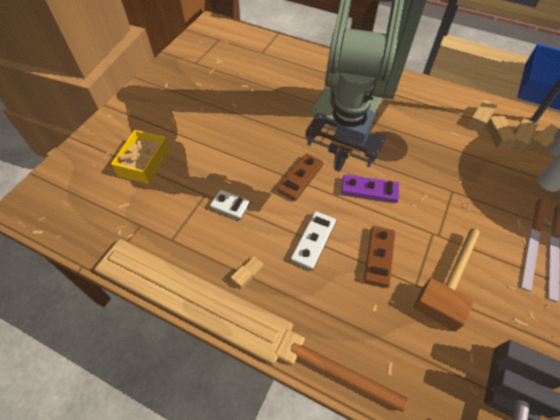

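The picture shows the long remote still at (314,240) with its keys up. Everything else is in place, and the gripper is clear at about (345,140).

```bash
python3 -c "
from workcell import ticket;print(ticket.job_done())"
```

```text
the job is handed in; nothing more can be done
None
```

I pressed the round key and then the bar key of the long remote, each to about 7 mm judging by the 4.7 N reading. Both came up again, nothing else was touched, the remote moved less than 1 mm in the camera images, and the job was handed in at about 8.4 s.

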